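Roll the roller up its gutter and bolt it in

ROBOT

A 6-joint arm with a two-finger parallel gripper is mounted at the origin on a cart in front of the work surface, level with it; the furniture and walls round the work are solid. World frame = base frame: x ahead of the robot, y to its left, z up, the work surface at z = 0. Lengths are in m, angles in rad, forces in N, time in s.
With the tool pointing down it reaches from about 0.375 to 0.9 m from the base axis. Payload 3.1 kg.
Tool frame: the origin (TCP) lies on the centre line of the jaws, within the pads' length; the fingertips stand 17 mm ahead of it and the grasp point (between the pads) lies 2 mm behind it; x points along the fingers, y is the direction in which the jaws open and shut, and the axes are right-handed (so a half turn about x gives the same grasp; the last joint's range is limited). The gripper opens to 85 mm and grips with 20 to 120 N. Pads are 22 mm wide; open, the fingers measure 114 mm over their backs; the gripper's body (76 mm by 85 mm) begins 54 mm behind the grasp point. The pads swing forward as they close: fully open they stand 13 mm farther back than shut.
Start: joints at [-1.466, 0.527, 1.433, -0, 1.181, -0.178], TCP at [0.175, -0.6, 0.248] pointing down, gripper open.
Joint ranges: [-3.08, 3.08], [-0.75, 2.2], [0.22, 2.44], [-1.43, 4.57], [0, 2.65], [-2.85, 2.85]. Speed limits (rad/s): [2.79, 2.79, 3.14, 3.14, 3.14, 3.14].

INTERFACE

Orientations are given as a unit quaternion [x, y, z, w].
In Python, from station import monitor, capture, hand_in gives the robot as it stands. The module is installed in compiled form; this text tells all that it offers.
- The arm moves only by the tool jog_arm, never from a script. Its argument "motion" is one flat list of numbers, 4 for each row, row after row: the shift along the tool's x, y, z as a fraction of full scale, then the turn about the tool's x as a fraction of full scale. In form: [dx, dy, dz, turn, dx, dy, dz, turn, ...]. A call has 1 to 20 rows; each row shifts and turns the pose as measured when the row begins, along the tool's axes as they then stand; what a row does not reach is not made up. Full scale, the value 1, is 0.12 m for a shift and 2 rad for a turn. A row lasts 1/10 s, in which the tool goes at most 50 mm and 8.59 degrees, less where a joint would pass 70% of its speed; a pose out of reach is approached as far as the arm can. A call with a number of a shift or a turn outside -1 to 1 is refused whole. A call with a gripper value outside its range is refused whole. "fingers" is the opening, from 0 (shut) to 1 (fully open), set as the call begins (left out, the last holds). The fingers move at their own pace and stop on an object; "force" is the grip in N (left out, the last holds). Time passes only in rows, so rows that do not move let the fingers close. It gives the time, the measured TCP pose, the force and the opening at its end, in the units of the state.
- monitor.sense(): the state, without advancing time (a new reading comes with each control period).
- capture(name): name is "scene" or "top" or "wrist"; returns a dict with "color" (420x560x3 uint8, blue, green, red), "z_map" (420x560 float32, m along the optical axis (not along the pixel's ray), 0 where there is no reading), "intrinsics" (3x3 intrinsics, pixels), "world_to_cam" (4x4, takes a point from world to camera coordinates); the wrist camera has in their place "T_tool_cam" (4x4, takes a point from camera to tool coordinates, whose origin is the TCP and whose axes are the tool frame's). Camera axes: x right, y up, looking along -z (the intrinsics and any distortion apply to the point x, -y, -z); pixel columns grow to the right and rows downward; lengths in m; the calibration is good to about 2 mm. A picture is of the moment at which its call begins: read the wrist's pose just before it.
- hand_in(): hands the job in, once; it reports no verdict.
The state is a dict: "time": time; "joints": joint angles; "qd": joint speeds; "tau": joint torques, N m; "position": TCP position; "ee_rot": TCP orientation; "wrist_force": force on the tool from outside, world axes, zero at the start; "ft_torque": the same for the moment, N m; "finger_gap": opening from 0.0 (shut) to 1.0 (fully open).
Only numpy, scipy, OpenCV 4.12 (cv2) and the standard library are available. Lean on these libraries where they do the work, as an engineer would, in place of code of your own. Each camera call takes 0.05 s, during which the arm holds its last target. There are 200 camera calls.

TASK

The steel roller with orange ends has run down to the low end of the sloped gutter. With the fingertips, push it back up the gutter and over the crest until it sits in the dip against the rubber stop and stays there, then push the red-headed bolt fully in behind it. Roll the roller in its gutter, never lift it out, and leave the wooden wedge, the sanding block and the white pot where they are.

Things in the scene. Friction and masses are not known exactly. Their poses are not given: they have to be found in the camera images.
- gutter: Fixed stand of the gutter: plywood board, x -55 to 55, y -130 to 170 mm, carrying an aluminium channel along y. Origin on the bench top. Its y axis points level from the low end to the stop, x away from the robot. Channel 86 mm wide inside (x -43 to 43); walls 4 mm thick, only 22 mm above its floor. Floor: rises at 9 degrees from y -132 (z 19 mm) to the crest, then dips at 10 degrees to the stop.
- ramp: Rising part of the channel. Origin on its floor at the middle of the crest (stand x 0, y 75, z 52 mm); y axis up the slope, z square off the floor. While the roller lies on the slope its centre is at z 32 mm here. Once past the crest the roller runs into the dip by itself.
- bar (a point): Middle of the round cross bar, 14 mm thick, at the low end (stand x 0, y -116, z 27 mm); it stands 12 mm above the floor and the roller rests against it at the start. Otherwise the low end is open: fingertips have free room above and beyond the bar.
- stop (a point): Middle of the rubber face of the stop (stand x 0, y 150, z 77 mm), a wall across the channel whose top is 100 mm above the bench.
- roller_centre (a point): Centre of the loose roller: steel tube with orange end caps, diameter 64 mm, 80 mm long, about 0.35 kg, smooth (friction about 0.4), lying across the channel (axis along the stand's x, 3 mm play at each end). At the start it rests against the bar, centre at about y -93, z 58 mm in the stand's frame.
- seat (a point): Where the roller's centre comes to lie when it rests in the dip against the stop (stand x 0, y 118, z 77 mm). Fixed to the stand.
- keeper (a joint): Travel of the sliding bolt in m: 0 drawn out, 0.050 fully in. It slides along the stand's +x (away from the robot) against about 1.5 N of friction and stays where it is left; its 10 mm rod, 85 mm above the bench, then crosses half of the channel behind the seated roller.
- keeper_knob (a point): Centre of the outer flat face of the bolt's red round head, the face to push; it looks along the stand's -x. Head 32 mm in diameter, 12 mm thick, axis 85 mm above the bench, clear below and in front. It moves with the bolt: stand y 72, x -132 mm when out, -82 mm fully in. Between head and channel: grey guide block, x -70 to -48 mm, 98 mm high.
- wedge: Loose wooden wedge, 34 x 110 x 26 mm, beside the gutter on the robot's side; origin at the centre of its underside. Leave alone.
- sanding_block: Loose beige sanding block, 66 x 79 x 30 mm, on the bench beyond the low end of the gutter; origin at the centre of its underside. Leave alone.
- pot: Loose white pot, 72 mm across and 58 mm high, on the bench behind the stop; origin at the centre of its underside. Leave alone.
There are look-alikes about, which are no part of the job. What is shaped like the part that bears roller_centre but blue is not meant.

How it is judged:
On the way, in this order (a step that is already met when the one before it is completed fails the run):
1. the roller lies in the dip against the stop, the bolt still out (distance between roller_centre and seat below 0.01 m and linear speed of roller below 0.03 m/s and value of joint keeper below 0.025 m), for 0.2 s.
2. the bolt is pushed in behind the roller (distance between roller_centre and seat below 0.01 m and value of joint keeper above 0.044 m), for 0.2 s.
At the end, for the whole second after the job is handed in: The roller rests in the dip against the stop (centre within 10 mm of its seat, at rest) and the bolt is in by more than 44 of its 50 mm (all of step 2 and linear speed of roller below 0.02 m/s); the robot touches nothing.
It fails at once if the roller is lifted off the gutter floor by more than 10 mm (z of roller_centre in the frame of ramp above 0.042 m).
It fails at once if the wooden wedge is moved by more than 15 mm (distance of wedge from where it was at the start of the episode above 0.015 m).
It fails at once if the sanding block is moved by more than 15 mm (distance of sanding_block from where it was at the start of the episode above 0.015 m).
It fails at once if the white pot is moved by more than 15 mm (distance of pot from where it was at the start of the episode above 0.015 m).
It also fails if it takes over 64 s, if anything falls off the work surface, if the arm or the gripper's body presses on something with over 40 N, if the wrist force passes 120 N, or if a joint passes its speed limit or range.

## Working session

There is one attempt and no reset: what is moved stays moved. The work goes in short steps, Python scripts to look and compute and a tool call to move; the robot and the scene stay as the last step left them, time stands still between calls to the robot, and variables do not carry over. Pictures are saved under pics/ and viewed, about 8 in all and at most 12, crops included, and the job is handed in when it is done.

Besides the shell and the picture viewer there is one more tool, called after "Call:" as name(argument=value, ...), one argument or row to a line, values as JSON. jog_arm: Moves the arm, as the interface text tells. Its arguments: {"type":"object","properties":{"motion":{"type":"array"},"fingers":{"type":"number"},"force":{"type":"number"}},"required":["motion"]}

```bash
mkdir -p pics
python3 - <<'E'
from station import monitor,capture
import cv2,numpy as np,pickle
s=monitor.sense();print({k:np.round(v,3).tolist() for k,v in s.items()})
for n in("scene","top"):
    c=capture(n);cv2.imwrite(f"pics/{n}0.png",c["color"]);pickle.dump(c,open(n+"0.pkl","wb"))
    print(n,np.round(c["intrinsics"],1).tolist(),np.round(c["world_to_cam"],3).tolist(),list(c))
E
```

```text
{'time': 0.0, 'joints': [-1.465, 0.528, 1.434, 0.0, 1.181, -0.179], 'qd': [0.0, -0.0, -0.002, 0.001, 0.001, 0.0], 'tau': [0.0, -44.235, -17.803, -0.0, 0.008, -0.0], 'position': [0.175, -0.599, 0.247], 'ee_rot': [0.7, 0.101, -0.7, 0.099], 'wrist_force': [0.473, 1.185, 0.22], 'ft_torque': [-0.017, 0.027, -0.015], 'finger_gap': 1.0}
scene [[455.5, 0.0, 285.8], [0.0, 455.5, 210.5], [0.0, 0.0, 1.0]] [[0.701, -0.713, 0.002, -0.371], [0.375, 0.372, 0.849, -0.26], [-0.606, -0.595, 0.528, -0.631], [0.0, 0.0, 0.0, 1.0]] ['color', 'z_map', 'intrinsics', 'world_to_cam']
top [[413.2, 0.0, 275.7], [0.0, 413.2, 211.2], [0.0, 0.0, 1.0]] [[-0.095, -0.995, -0.002, 0.016], [0.971, -0.093, 0.222, -0.547], [-0.221, 0.019, 0.975, -0.973], [0.0, 0.0, 0.0, 1.0]] ['color', 'z_map', 'intrinsics', 'world_to_cam']
```

View pics/scene0.png

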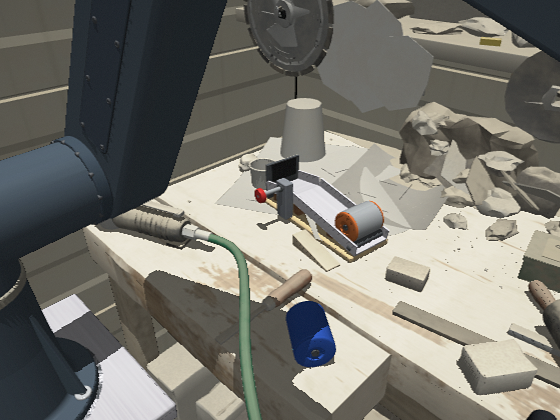

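View pics/top0.png

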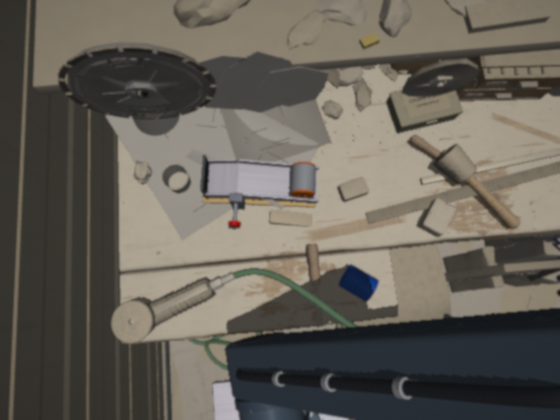

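The top view shows the gutter at about (205–318, 160–205), with the stop at the left and the low end at the right. Candidates for the roller are the orange-capped steel one (top 302,180; scene 360,222), which is the one wanted, and the blue cylinder (top 358,282; scene 310,335), which is the look-alike. The red head is at top (234,224), scene (261,196).

```bash
cat > h.py <<'E'
import numpy as np,cv2,pickle
def cloud(c,T=None):
    K=c["intrinsics"];z=c["z_map"];h,w=z.shape
    u,v=np.meshgrid(np.arange(w),np.arange(h))
    p=np.stack([(u-K[0,2])/K[0,0]*z,-(v-K[1,2])/K[1,1]*z,-z,np.ones_like(z)],-1)
    M=np.linalg.inv(c["world_to_cam"]) if T is None else T
    P=(p@M.T)[...,:3];P[z==0]=np.nan;return P
def masks(c):
    H=cv2.cvtColor(c["color"],cv2.COLOR_BGR2HSV);h,s,v=cv2.split(H)
    return dict(orange=(h>=6)&(h<=14)&(s>190)&(v>90),red=((h<=4)|(h>=174))&(s>180)&(v>70))
E
python3 - <<'E'
from h import *
ims=[]
for n,(a,b,cc,d) in dict(scene=(150,270,220,400),top=(140,240,120,380)).items():
    c=pickle.load(open(n+"0.pkl","rb"));P=cloud(c);m=masks(c)
    for k,M in m.items():
        nn,L,st,ce=cv2.connectedComponentsWithStats(M.astype(np.uint8))
        for i in range(1,nn):
            if st[i,4]>8: 
                q=P[L==i];print(n,k,st[i].tolist(),np.nanmedian(q,0).round(3),np.nanmin(q,0).round(3),np.nanmax(q,0).round(3))
    ims.append(cv2.resize(c["color"][a:b,cc:d],(780,int(780*(b-a)/(d-cc))) if n=="top" else (450,300),interpolation=cv2.INTER_CUBIC))
    for nm,px in dict(scene=dict(blade=(290,30),cone=(304,140),pot=(258,170),wedge=(316,250),sand=(407,270)),top=dict(blade=(140,60),blade2=(90,85),cyl=(177,181),wedge=(290,218),sand=(353,188),floor=(250,180),low=(316,180),stop=(205,175))).get(n).items():
        print(n,nm,P[px[1],px[0]].round(3))
W=np.zeros((600,780,3),np.uint8);W[:300]=ims[1][:300];W[300:,:450]=ims[0];cv2.imwrite("pics/crop.png",W)
E
```

```text
scene red [255, 188, 11, 15, 107] [0.515 0.06  0.089] [0.51  0.05  0.073] [0.523 0.078 0.101]
scene blade [0.713 0.17  0.369]
scene cone [0.83  0.227 0.065]
scene pot [0.634 0.198 0.055]
scene wedge [ 0.533 -0.08   0.014]
scene sand [ 0.588 -0.249  0.029]
top orange [293, 191, 20, 3, 37] [ 0.583 -0.108  0.086] [ 0.579 -0.131  0.075] [ 0.587 -0.084  0.091]
top red [230, 222, 10, 4, 36] [0.517 0.066 0.099] [0.512 0.055 0.093] [0.521 0.076 0.103]
top blade [0.705 0.158 0.5  ]
top blade2 [0.71  0.264 0.434]
top cyl [0.668 0.219 0.003]
top wedge [ 0.534 -0.073  0.017]
top sand [ 0.595 -0.244  0.031]
top floor [0.638 0.022 0.048]
top low [ 0.629 -0.151  0.021]
top stop [0.646 0.129 0.096]
```

View pics/crop.png

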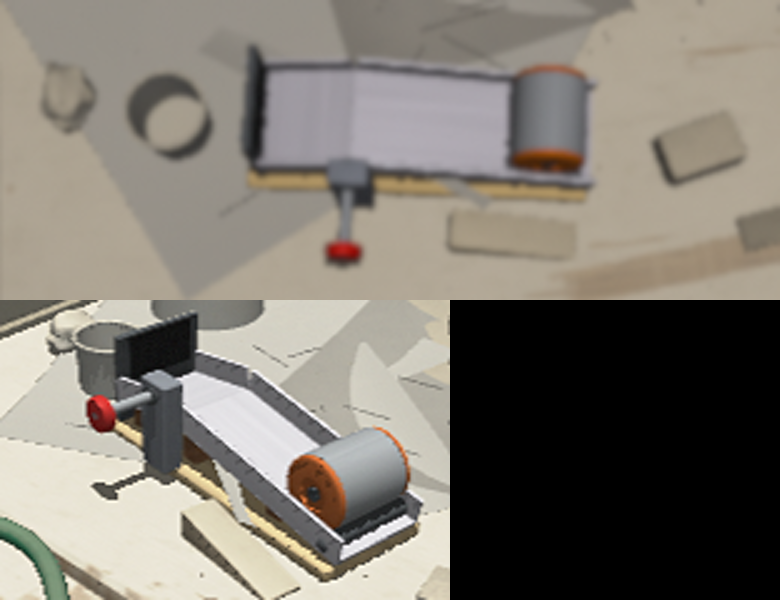

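Run:
```python
from h import *
from scipy.optimize import least_squares
A=[]
for n in("scene","top"):
    c=pickle.load(open(n+"0.pkl","rb"));P=cloud(c).reshape(-1,3);C=c["color"].reshape(-1,3).astype(float)
    ok=np.isfinite(P).all(1);A.append((P[ok],C[ok]))
R=[];S=[];HD=[];X=[]
for P,C in A:
    r=P[(abs(P[:,0]-.62)<.07)&(abs(P[:,1]+.11)<.05)&(P[:,2]>.066)]; R.append(r)
    s=P[(abs(P[:,0]-.645)<.08)&(abs(P[:,1]-.135)<.03)&(P[:,2]>.07)&(C.max(1)<70)]; S.append(s)
    f=P[(C.min(1)>95)&(C[:,0]>C[:,2])&(abs(P[:,0]-.63)<.06)&(P[:,1]>-.08)&(P[:,1]<.05)]; X.append(f)
    print([len(q) for q in(r,s,f)],[np.percentile(q,[2,50,98],axis=0).round(3).tolist() for q in (r,s,f) if len(q)])
# cylinder surface distance residual
for nm,RR in(("scene",R[0]),("top",R[1]),("both",np.vstack(R))):
    def res(p):
        x0,y0,yaw=p; d=RR-np.array([x0,y0,.058]); yl=-np.sin(yaw)*d[:,0]+np.cos(yaw)*d[:,1]
        return np.hypot(yl,d[:,2])-.032
    # points inside the end caps are off the surface: robust
    q=least_squares(res,[.62,-.108,0],loss="soft_l1",f_scale=.002);print(nm,q.x.round(4),abs(q.fun).mean())
for s in S:
    if len(s)>20: print("stop yaw",np.polyfit(s[:,0],s[:,1],1))
for f in X:
    if len(f)>50: 
        q=np.c_[f[:,:2],np.ones(len(f))];a=np.linalg.lstsq(q,f[:,2],rcond=None)[0];print("floor",a.round(3),"yaw",np.arctan2(-a[0],a[1]))
```

```text
[869, 1526, 1403] [[[0.579, -0.145, 0.067], [0.609, -0.125, 0.082], [0.655, -0.09, 0.089]], [[0.612, 0.107, 0.073], [0.714, 0.13, 0.336], [0.72, 0.162, 0.429]], [[0.577, -0.071, 0.033], [0.637, -0.006, 0.045], [0.683, 0.047, 0.07]]]
[758, 2401, 1720] [[[0.581, -0.141, 0.068], [0.618, -0.11, 0.085], [0.659, -0.082, 0.092]], [[0.633, 0.106, 0.089], [0.711, 0.136, 0.423], [0.719, 0.164, 0.521]], [[0.583, -0.077, 0.03], [0.635, -0.013, 0.043], [0.681, 0.048, 0.07]]]
scene [ 0.7997 -0.1358 -0.1363] 0.002548021936637556
top [ 1.0405 -0.166  -0.1275] 0.0016511562744836127
both [ 0.8212 -0.1384 -0.1326] 0.002148596927966485
stop yaw [0.0137074  0.12237894]
stop yaw [0.0357212  0.11081753]
floor [-0.06   0.171  0.086] yaw 0.3404395329483895
floor [-0.058  0.189  0.083] yaw 0.2995372656963788
```

```bash
cat >> h.py <<'E'
from scipy.spatial.transform import Rotation as Ro
O=np.array([.632,-.019]);YAW=-.13
def show():
    from station import monitor
    s=monitor.sense();R=Ro.from_quat(s["ee_rot"]).as_matrix();p=np.array(s["position"])
    c,n=np.cos(YAW),np.sin(YAW);S=np.array([[c,-n],[n,c]])
    ps=S.T@(p[:2]-O)
    print("t",round(s["time"],2),"world",p.round(4),"stand mm",(ps*1e3).round(1),"z",round(p[2]*1e3,1),"tip",round(p[2]*1e3-17,1),"gap",round(s["finger_gap"],2),"F",np.round(s["wrist_force"],1))
    print("tool axes (cols) in stand\n",(np.block([[S.T,np.zeros((2,1))],[0,0,1]])@R).round(3))
    return s,R,p
E
python3 - <<'E'
from h import *
s,R,p=show()
# blade extent
c=pickle.load(open("top0.pkl","rb"));P=cloud(c)
q=P[50:125,55:220].reshape(-1,3);q=q[q[:,2]>.2];print("blade",q.min(0),q.max(0))
yx=np.array([np.cos(YAW),np.sin(YAW),0]);a=yx@R[:,1];b=yx@R[:,2]
print("turn about tool x to bring y on stand x:",np.arctan2(b,a))
E
```

```text
t 0.1 world [ 0.175  -0.5994  0.2474] stand mm [-377.9 -634.7] z 247.4 tip 230.4 gap 1.0 F [ 0.7  0.3 -0.3]
tool axes (cols) in stand
 [[-0.     0.402 -0.916]
 [ 0.002 -0.916 -0.402]
 [-1.    -0.002 -0.   ]]
blade [0.69664133 0.04198449 0.26161097] [0.8179207  0.35923246 0.53292828]
turn about tool x to bring y on stand x: -1.1569337041181136
```

Call:
jog_arm(
  motion=[0,0,0,-0.072,0,0,0,-0.072,0,0,0,-0.072,0,0,0,-0.072,0,0,0,-0.072,0,0,0,-0.072,0,0,0,-0.072,0,0,0,-0.072,0,0,0,0],
  fingers=0.3,
)

```text
time: 1.0
position: [0.1746, -0.5956, 0.2419]
ee_rot: [0.525, 0.481, -0.519, 0.473]
wrist_force: [0.5, -0.1, -0.6]
finger_gap: 0.3
```

Call:
jog_arm(
  motion=[0,0.2,-0.25,0,0,0.2,-0.25,0,0,0.2,-0.25,0,0,0.2,-0.25,0,0,0.2,-0.25,0,0,0.2,-0.25,0,0,0.2,-0.25,0,0,0.2,-0.25,0,0,0.2,-0.25,0,0,0.2,-0.25,0,0,0.2,-0.25,0,0,0.2,-0.25,0,0,0,0,0],
)

```text
time: 2.3
position: [0.5108, -0.2586, 0.2424]
ee_rot: [0.537, 0.468, -0.531, 0.459]
wrist_force: [-1.0, -0.5, -0.6]
finger_gap: 0.297
```

```bash
python3 -c "
from h import *
show()"
```

```text
t 2.3 world [ 0.5108 -0.2586  0.2424] stand mm [ -89.1 -253.3] z 242.4 tip 225.4 gap 0.3 F [-1.  -0.5 -0.6]
tool axes (cols) in stand
 [[-0.005  1.    -0.012]
 [ 0.015 -0.012 -1.   ]
 [-1.    -0.005 -0.015]]
```

Call:
jog_arm(
  motion=[0,0.25,-0.28,0,0,0.25,-0.28,0,0,0.25,-0.28,0,0,0,0,0],
)

```text
time: 2.7
position: [0.6165, -0.1709, 0.2422]
ee_rot: [0.539, 0.465, -0.535, 0.455]
wrist_force: [-1.2, -0.4, 0.1]
finger_gap: 0.303
```

Run:
```python
from h import *
from station import capture
s,R,p=show()
c=capture("wrist");T=np.eye(4);T[:3,:3]=R;T[:3,3]=p
c["world_T"]=T@c["T_tool_cam"];pickle.dump(c,open("w1.pkl","wb"));cv2.imwrite("pics/w1.png",c["color"])
print(c["T_tool_cam"].round(3).tolist())
P=cloud(c,c["world_T"])
for k,M in masks(c).items():
    nn,L,st,ce=cv2.connectedComponentsWithStats(M.astype(np.uint8))
    for i in range(1,nn):
        if st[i,4]>60: q=P[L==i];print(k,st[i],np.nanpercentile(q,[2,50,98],axis=0).round(3).tolist())
```

```text
t 2.7 world [ 0.6165 -0.1709  0.2422] stand mm [   4.3 -152.7] z 242.2 tip 225.2 gap 0.3 F [-1.2 -0.4  0.1]
tool axes (cols) in stand
 [[-0.007  1.    -0.026]
 [ 0.014 -0.026 -1.   ]
 [-1.    -0.007 -0.014]]
[[-0.001, 0.288, -0.958, -0.125], [1.0, 0.001, -0.001, 0.0], [0.0, -0.958, -0.288, -0.073], [0.0, 0.0, 0.0, 1.0]]
orange [225  91   7  56 273] [[0.584, -0.12, 0.076], [0.587, -0.1, 0.087], [0.591, -0.082, 0.09]]
```

View pics/w1.png

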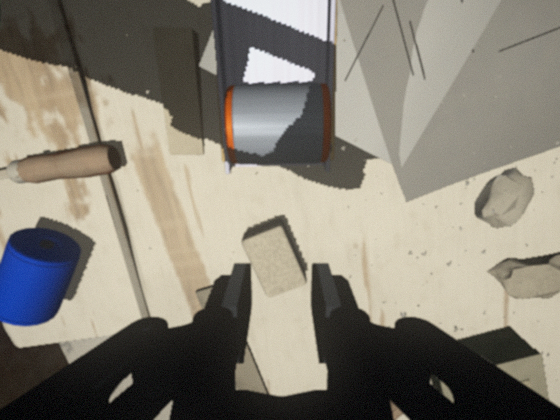

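The wrist view shows the roller at (228–331, 83–165), centred between the fingers (232–330), with orange caps on both ends. The channel runs nearly straight up the picture, so x and yaw are good. The bar is free of obstacles and the sanding block is at (273,262).

Call:
jog_arm(
  motion=[0.37,0,0,-0.01,0.37,0,0,0,0.37,0,0,0,0.2,0,0,0,0,0,0,0],
)

```text
time: 3.25
position: [0.6102, -0.1779, 0.0821]
ee_rot: [0.536, 0.465, -0.535, 0.458]
wrist_force: [-0.9, 0.0, -0.2]
finger_gap: 0.298
```

Run:
```python
from h import *
from station import capture
s,R,p=show()
c=pickle.load(open("w1.pkl","rb"));print(c["intrinsics"][:2,2],c["intrinsics"][0,0]);P=cloud(c,c["world_T"])
for r in(100,125,150): 
    print(r,[P[r,k].round(3).tolist() for k in(229,240,279,320,328)])
i=np.nanargmax(P[85:164,279,2]);print("ridge",P[85+i,279])
for r in (5,40): print("walls",[P[r,k].round(3).tolist() for k in range(214,226,2)],[P[r,k].round(3).tolist() for k in range(328,342,2)])
```

```text
t 3.25 world [ 0.6102 -0.1779  0.0821] stand mm [  -1.  -160.4] z 82.1 tip 65.1 gap 0.3 F [-0.9  0.  -0.2]
tool axes (cols) in stand
 [[-0.007  1.    -0.018]
 [ 0.008 -0.018 -1.   ]
 [-1.    -0.008 -0.008]]
[280.92220756 214.16800979] 367.10079030647415
100 [[0.59, -0.088, 0.083], [0.598, -0.089, 0.083], [0.627, -0.094, 0.084], [0.657, -0.098, 0.083], [0.663, -0.099, 0.083]]
125 [[0.588, -0.105, 0.089], [0.596, -0.107, 0.09], [0.624, -0.111, 0.089], [0.654, -0.116, 0.09], [0.66, -0.117, 0.089]]
150 [[0.583, -0.124, 0.083], [0.591, -0.125, 0.083], [0.621, -0.13, 0.085], [0.652, -0.135, 0.083], [0.659, -0.136, 0.081]]
ridge [ 0.62402226 -0.11184731  0.08996343]
walls [[0.589, -0.018, 0.06], [0.59, -0.017, 0.056], [0.591, -0.015, 0.048], [0.591, -0.014, 0.041], [0.593, -0.014, 0.039], [0.594, -0.014, 0.04]] [[0.676, -0.028, 0.045], [0.675, -0.032, 0.061], [0.676, -0.032, 0.062], [0.678, -0.032, 0.061], [0.688, -0.021, 0.01], [0.691, -0.02, 0.003], [0.692, -0.021, 0.006]]
walls [[0.584, -0.041, 0.057], [0.585, -0.041, 0.057], [0.587, -0.042, 0.057], [0.587, -0.04, 0.049], [0.587, -0.038, 0.038], [0.589, -0.038, 0.036]] [[0.672, -0.054, 0.052], [0.673, -0.055, 0.057], [0.674, -0.055, 0.057], [0.683, -0.049, 0.011], [0.685, -0.049, 0.01], [0.688, -0.048, 0.002], [0.689, -0.049, 0.002]]
```

Call:
jog_arm(
  motion=[0.17,0.02,0,0,0,0,-0.1,0,0,0,-0.04,0,0,0,0,0],
)

```text
time: 3.65
position: [0.6142, -0.1648, 0.0657]
ee_rot: [0.538, 0.462, -0.537, 0.457]
wrist_force: [0.1, -0.4, 0.3]
finger_gap: 0.301
```

```bash
sed -i 's/O=np.array.*/O=np.array([.634,-.020]);YAW=-.14/' h.py; python3 -c "
from h import *
show()"
```

```text
t 3.65 world [ 0.6142 -0.1648  0.0657] stand mm [   0.6 -146.1] z 65.7 tip 48.7 gap 0.3 F [ 0.1 -0.4  0.3]
tool axes (cols) in stand
 [[-0.005  1.    -0.016]
 [ 0.006 -0.016 -1.   ]
 [-1.    -0.005 -0.006]]
```

Call:
jog_arm(
  motion=[0,0,-0.05,0,0,0,-0.05,0,-0.008,0,-0.06,0,-0.01,0,-0.06,0,-0.01,0,-0.06,0,-0.01,0,-0.06,0,-0.01,0,-0.06,0,-0.01,0,-0.06,0,-0.01,0,-0.06,0,-0.01,0,-0.06,0],
)

```text
time: 4.65
position: [0.6285, -0.0924, 0.0815]
ee_rot: [0.538, 0.459, -0.536, 0.461]
wrist_force: [-0.6, -2.0, 0.6]
finger_gap: 0.299
```

```bash
cat >> h.py <<'E'
def roller():
    from station import capture
    c=capture("top");P=cloud(c);C=c["color"];cs,n=np.cos(YAW),np.sin(YAW)
    d=P[...,:2]-O;X=cs*d[...,0]+n*d[...,1];Y=-n*d[...,0]+cs*d[...,1]
    fl=np.where(Y<.075,.052+(Y-.075)*.158,.052-(Y-.075)*.176)
    m=(abs(X)<.04)&(Y>-.14)&(Y<.14)&(P[...,2]>fl+.05)&(P[...,2]<fl+.075)
    print("roller est n",m.sum(),"Y 5/50/95",(np.percentile(Y[m],[5,50,95])*1e3).round(1) if m.sum() else None)
    return c
E
python3 -c "
from h import *
show();c=roller();cv2.imwrite('pics/t2.png',c['color'])"
```

```text
t 4.65 world [ 0.6285 -0.0924  0.0815] stand mm [  4.6 -72.5] z 81.5 tip 64.5 gap 0.3 F [-0.6 -2.   0.6]
tool axes (cols) in stand
 [[ 0.004  1.    -0.015]
 [ 0.001 -0.015 -1.   ]
 [-1.     0.004 -0.001]]
roller est n 0 Y 5/50/95 None
```

Call:
jog_arm(
  motion=[0.02,-0.01,-0.06,0,0.02,-0.01,-0.06,0,0.01,-0.01,-0.06,0,0,-0.01,-0.06,0,0,0,-0.06,0,0,0,-0.06,0,0,0,-0.06,0,-0.005,0,-0.06,0],
)

```text
time: 5.5
position: [0.6327, -0.0304, 0.0758]
ee_rot: [0.538, 0.459, -0.536, 0.461]
wrist_force: [-0.6, -1.5, 1.2]
finger_gap: 0.302
```

```bash
python3 -c "
from h import *
s,R,p=show()
from station import capture
c=capture('wrist');a=cv2.resize(c['color'],(400,300));b=cv2.resize(capture('scene')['color'][130:270,200:400],(400,300));cv2.imwrite('pics/p3.png',np.hstack([a,b]))"
```

```text
t 5.5 world [ 0.6327 -0.0304  0.0758] stand mm [  0.1 -10.5] z 75.8 tip 58.8 gap 0.3 F [-0.6 -1.5  1.2]
tool axes (cols) in stand
 [[ 0.003  1.    -0.014]
 [-0.    -0.014 -1.   ]
 [-1.     0.003  0.   ]]
```

View pics/p3.png

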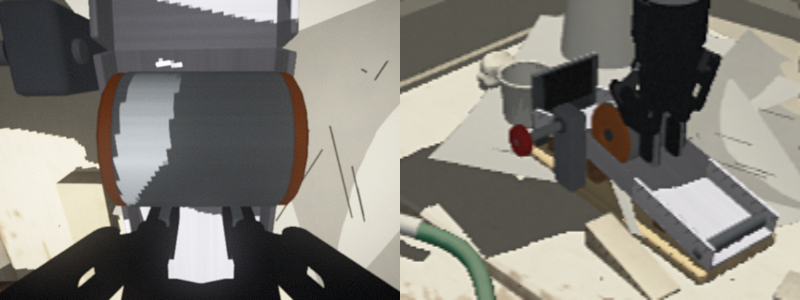

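Left (wrist): the roller lies square in the channel at (100–305, 72–207), pushed by both fingertips. Right (scene): the bolt is still out, the wedge is in place, and the roller is near the crest.

Call:
jog_arm(
  motion=[-0.01,0,-0.06,0,-0.01,0,-0.06,0,-0.01,0,-0.06,0,-0.01,0,-0.06,0,-0.01,0,-0.06,0,-0.005,0,-0.05,0,-0.005,0,-0.04,0,0,0,-0.03,0,0,0,-0.03,0],
)

```text
time: 6.5
position: [0.6412, 0.0301, 0.0832]
ee_rot: [0.538, 0.46, -0.536, 0.46]
wrist_force: [0.1, -0.8, 0.3]
finger_gap: 0.302
```

```bash
python3 -c "
from h import *
s,R,p=show()
from station import capture
c=capture('wrist');T=np.eye(4);T[:3,:3]=R;T[:3,3]=p
P=cloud(c,T@c['T_tool_cam']);q=P[:,281];i=np.nanargmax(np.where(q[:,2]<.13,q[:,2],0)[:230]);print(i,q[i])
d=q[i,:2]-O;print('ridge stand',np.array([[np.cos(YAW),np.sin(YAW)],[-np.sin(YAW),np.cos(YAW)]])@d)
"
```

```text
t 6.5 world [0.6412 0.0301 0.0832] stand mm [ 0.1 50.6] z 83.2 tip 66.2 gap 0.3 F [ 0.1 -0.8  0.3]
tool axes (cols) in stand
 [[ 0.002  1.    -0.014]
 [ 0.003 -0.014 -1.   ]
 [-1.     0.002 -0.003]]
152 [0.65101745 0.09014973 0.11048394]
ridge stand [0.00148032 0.11144669]
```

Call:
jog_arm(
  motion=[0,0,0,0,0,0,0,0,0,0,0,0,0,0,0,0],
)

```text
time: 6.95
position: [0.641, 0.0307, 0.0828]
ee_rot: [0.538, 0.46, -0.536, 0.459]
wrist_force: [-0.5, -0.2, -0.0]
finger_gap: 0.299
```

```bash
python3 -c "
from h import *
s,R,p=show()
from station import capture
c=capture('wrist');T=np.eye(4);T[:3,:3]=R;T[:3,3]=p
P=cloud(c,T@c['T_tool_cam']);q=P[:,281];i=np.nanargmax(np.where(q[:,2]<.13,q[:,2],0)[:230]);print(i,q[i])
d=q[i,:2]-O;print('ridge stand',np.array([[np.cos(YAW),np.sin(YAW)],[-np.sin(YAW),np.cos(YAW)]])@d)
b=cv2.resize(capture('scene')['color'][130:270,200:400],(400,300));cv2.imwrite('pics/p4.png',np.hstack([cv2.resize(c['color'],(400,300)),b]))"
```

```text
t 6.95 world [0.641  0.0307 0.0828] stand mm [-0.2 51.2] z 82.8 tip 65.8 gap 0.3 F [-0.5 -0.2 -0. ]
tool axes (cols) in stand
 [[ 0.001  1.    -0.014]
 [ 0.004 -0.014 -1.   ]
 [-1.     0.001 -0.004]]
106 [0.65265071 0.10230523 0.10947584]
ridge stand [0.00140138 0.12371117]
```

View pics/p4.png

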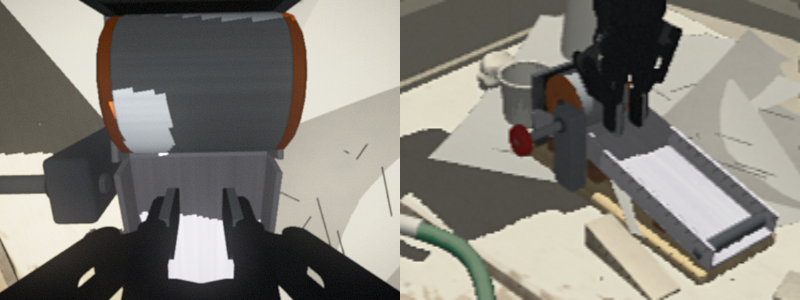

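The roller sits in the dip against the stop (wrist 100–305, 15–152) and the bolt is out with its red head at (520,140) in the right half. I'll lift clear, go round to the head and close the fingers.

Call:
jog_arm(
  motion=[-0.1,0,0.05,0,-0.15,0,0.05,0,-0.2,0,0,0,-0.1,0,0,0,0,-0.3,0,0,0,-0.3,0,0,0,-0.3,0,0,0,-0.3,0,0,0,-0.3,0,0,0,-0.1,0,0,0,0,0,0],
)

```text
time: 8.15
position: [0.4442, 0.0448, 0.1558]
ee_rot: [0.541, 0.457, -0.534, 0.462]
wrist_force: [0.2, -0.7, 0.3]
finger_gap: 0.302
```

Call:
jog_arm(
  motion=[0,0,0,0,0,0,0,0,0,0,0,0,0,0,0,0],
  fingers=0,
)

```text
time: 8.55
position: [0.4492, 0.0436, 0.157]
ee_rot: [0.543, 0.455, -0.533, 0.464]
wrist_force: [-0.2, -0.2, 0.8]
finger_gap: 0.001
```

Run:
```python
from h import *
from station import capture
s,R,p=show()
S=np.array([[np.cos(YAW),np.sin(YAW)],[-np.sin(YAW),np.cos(YAW)]])
c=capture('wrist');T=np.eye(4);T[:3,:3]=R;T[:3,3]=p
for nm,c,P in(("wrist",c,cloud(c,T@c['T_tool_cam'])),)+tuple((n,c,cloud(c)) for n in("scene",) for c in[capture(n)]):
    m=masks(c)["red"]&(abs(P[...,2]-.085)<.03);q=P[m]
    if len(q): print(nm,len(q),"head pct5/50/95 stand",(np.c_[(q[:,:2]-O)@S.T,q[:,2]]*1e3).round(0)[0],np.percentile(np.c_[(q[:,:2]-O)@S.T,q[:,2]]*1e3,[3,50,97],axis=0).round(1).tolist())
```

```text
t 8.55 world [0.4492 0.0436 0.157 ] stand mm [-191.9   37.2] z 157.0 tip 140.0 gap 0.0 F [-0.2 -0.2  0.8]
tool axes (cols) in stand
 [[ 0.018  1.    -0.017]
 [ 0.002 -0.017 -1.   ]
 [-1.     0.018 -0.002]]
wrist 231 head pct5/50/95 stand [-127.   85.   91.] [[-123.8, 65.7, 94.4], [-121.7, 75.7, 99.2], [-120.0, 83.6, 100.8]]
scene 93 head pct5/50/95 stand [-123.   72.  100.] [[-132.6, 54.8, 76.9], [-129.3, 60.8, 90.8], [-121.9, 74.9, 99.8]]
```

Call:
jog_arm(
  motion=[0,0,-0.16,0,0,0,-0.16,0,0.2,0,0,0,0.2,0,0,0,0.14,0,0,0,0,0,0,0,0,0,0,0],
)

```text
time: 9.35
position: [0.4604, 0.0826, 0.0904]
ee_rot: [0.544, 0.454, -0.532, 0.464]
wrist_force: [0.4, -0.1, 0.3]
finger_gap: -0.0
```

```bash
python3 -c "
from h import *
s,R,p=show()
from station import capture
c=capture('wrist');a=cv2.resize(c['color'],(400,300));b=cv2.resize(capture('scene')['color'][130:270,200:400],(400,300));cv2.imwrite('pics/p5.png',np.hstack([a,b]))"
```

```text
t 9.35 world [0.4604 0.0826 0.0904] stand mm [-186.2   77.4] z 90.4 tip 73.4 gap -0.0 F [ 0.4 -0.1  0.3]
tool axes (cols) in stand
 [[ 0.023  1.    -0.018]
 [ 0.002 -0.018 -1.   ]
 [-1.     0.023 -0.003]]
```

View pics/p5.png

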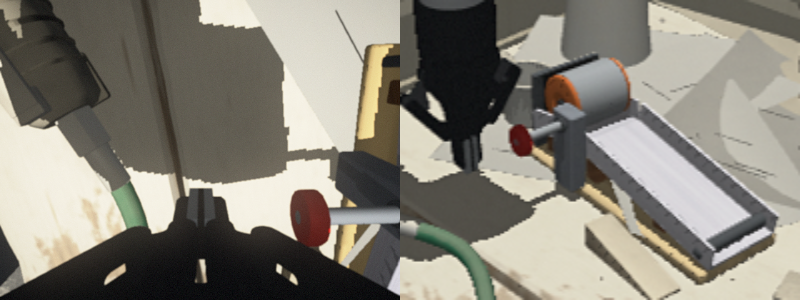

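Left: the shut fingertips at (202,205) are level with the red head at (310,217), with clear space between. Right: the roller is still seated and the bolt is out.

Call:
jog_arm(
  motion=[0,0.1,0.03,0,0,0.1,0,0,0,0.06,0,0,0,0.05,0,0,0,0.05,0,0,0,0.05,0,0,0,0.05,0,0,0,0.05,0,0,0,0.05,0,0,0,0.05,0,0,0,0.05,0,0],
)

```text
time: 10.55
position: [0.5426, 0.0661, 0.0949]
ee_rot: [0.544, 0.454, -0.532, 0.464]
wrist_force: [-1.7, 2.2, 0.1]
finger_gap: 0.002
```

```bash
python3 -c "
from h import *
show()"
```

```text
t 10.55 world [0.5426 0.0661 0.0949] stand mm [-102.6   72.5] z 94.9 tip 77.9 gap 0.0 F [-1.7  2.2  0.1]
tool axes (cols) in stand
 [[ 0.021  1.    -0.018]
 [ 0.004 -0.018 -1.   ]
 [-1.     0.021 -0.004]]
```

Call:
jog_arm(
  motion=[0.02,0.03,0,0,0.01,0.03,0,0,0,0.03,0,0,0,0.03,0,0],
)

```text
time: 10.95
position: [0.5478, 0.0646, 0.0904]
ee_rot: [-0.537, -0.461, 0.538, -0.458]
wrist_force: [-7.4, 1.9, 5.6]
finger_gap: 0.001
```

Call:
jog_arm(
  motion=[0,0.03,0,0,0,0.03,0,0],
)

```text
time: 11.15
position: [0.5476, 0.0645, 0.0897]
ee_rot: [-0.533, -0.465, 0.542, -0.454]
wrist_force: [-7.3, 1.3, 6.1]
finger_gap: 0.005
```

```bash
python3 -c "
from h import *
show()"
```

```text
t 11.15 world [0.5476 0.0645 0.0897] stand mm [-97.3  71.6] z 89.7 tip 72.7 gap 0.0 F [-7.3  1.3  6.1]
tool axes (cols) in stand
 [[-0.021  1.    -0.017]
 [ 0.001 -0.017 -1.   ]
 [-1.    -0.021 -0.001]]
```

The bolt has reached its end: the tool is at -97 mm as predicted, and the force rose without further travel. I'll back off.

Call:
jog_arm(
  motion=[0,-0.1,0,0,0,-0.3,0,0,0,-0.3,0,0,0,-0.3,0,0,-0.3,0,0,0,-0.3,0,0,0,0,0,0,0,0,0,0,0],
)

```text
time: 11.95
position: [0.433, 0.0809, 0.1649]
ee_rot: [-0.536, -0.46, 0.539, -0.458]
wrist_force: [-0.3, 0.0, -0.6]
finger_gap: -0.0
```

Run:
```python
from h import *
from station import capture
show()
S=np.array([[np.cos(YAW),np.sin(YAW)],[-np.sin(YAW),np.cos(YAW)]])
c=capture("scene");P=cloud(c);m=masks(c)["red"]&(abs(P[...,2]-.085)<.03);q=P[m]
print(len(q),np.percentile(np.c_[(q[:,:2]-O)@S.T,q[:,2]]*1e3,[3,50,97],axis=0).round(1).tolist())
cv2.imwrite('pics/p6.png',np.hstack([cv2.resize(c['color'][130:270,200:400],(400,300)),cv2.resize(capture('top')['color'][130:240,150:350],(400,300))]))
```

```text
t 11.95 world [0.433  0.0809 0.1649] stand mm [-213.1   71.9] z 164.9 tip 147.9 gap -0.0 F [-0.3  0.  -0.6]
tool axes (cols) in stand
 [[-0.005  1.    -0.017]
 [-0.001 -0.017 -1.   ]
 [-1.    -0.005  0.001]]
115 [[-85.1, 54.3, 74.1], [-82.9, 63.7, 89.8], [-74.5, 78.9, 99.6]]
```

View pics/p6.png

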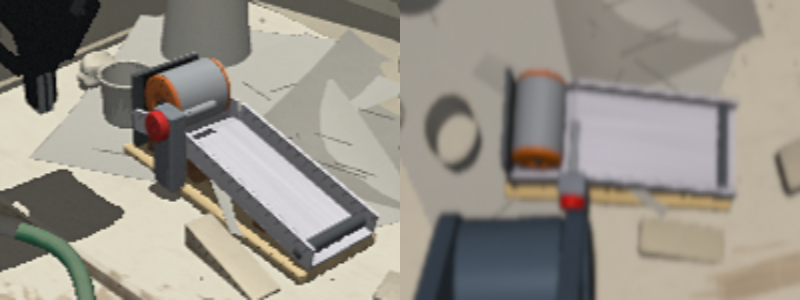

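The face is now at about -83 to -85 mm against -130 before, and fully in is -82. The rod crosses behind the roller at (575,140), the roller rests on the stop, and the wedge, pot and block have not moved.

```bash
python3 -c "
from station import hand_in
print(hand_in())"
```

```text
the job is handed in; nothing more can be done
None
```

I pushed the orange-ended roller up the gutter with the fingertips. It went over the crest and rolled into the dip against the stop. I then pushed the red-headed bolt in behind it with the fingers shut, backed the arm off, and handed in at about 12 s.

**Roller:** the last pictures show it against the stop with the rod across behind it. The wrist camera put its centre at about y 124 mm and z 77.5 mm, against a seat of y 118 and z 77 mm. I put the 6 mm difference in y down to my estimate of the stand's position.

**Bolt:** the head's face measured about -83 to -85 mm in stand x, against -82 mm fully in. That is 47–49 mm of travel, and the tool stopped advancing at the expected -97 mm as the force rose to about 10 N.

**Wedge, sanding block, pot:** they look unmoved in the last pictures, but I did not measure their positions again.

**Robot:** the arm is clear of everything, with wrist force near zero.

**Failed check:** one roller-position check from the top camera, made during the push, returned no points. I used the wrist camera from then on.

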